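# Marker home in the clear bore

### The job

Stand the marker from the pen rest upright in the wooden two-bore desk holder, white tail down and blue cap up, and push it fully home until it sits on the floor of the bore. One of the two bores is clogged halfway down with dried paint, which you only find out by trying it; use the other one. Leave the other things on the desk where they are.

Things in the scene. Friction and masses are not known exactly. Their poses are not given: they have to be found in the camera images.
- marker: capped felt marker, 135 mm long, 16 mm thick where the blue cap meets the white barrel and tapering to 13 mm at both ends, 30 g; lies in the pen rest, white tail at the low far end, blue cap sticking out free at the raised end. Origin at mid-length on its underside, 8 mm off the axis towards its own -z; its own y runs along the barrel from tail to cap
- cap_end (a point): centre of the end face of the marker's blue cap, on its axis (the end that stays up), 135 mm from tail_end
- tail_end (a point): centre of the end face of the marker's white tail, on its axis (the end that goes down)
- pen_rest: fixed white ceramic rest on a 105 x 50 mm foot; its trough, 30 mm wide, rises 25 degrees towards the rest's own -x, the robot's side. The trough's side walls reach 8 mm up the marker; the last 50 mm of the marker's cap end stick out beyond it with free air beneath (axis there 50 mm or more above the desk). Origin at desk level under the trough
- holder: fixed dark wood block, 56 x 112 mm, 85 mm tall, on a 68 x 124 x 8 mm steel foot; two like bores in its top, 54 mm apart along its own y, 19.5 mm wide, chamfered mouths 27 mm wide. Origin: centre of its underside. The clear bore is 77 mm deep (floor 8 mm above the desk); the clogged one ends 30 mm below its mouth. With the marker home its cap end is 143 mm above the desk
- bore_a (a point): centre of the mouth of one bore, at the holder's top face, 85 mm above the desk. Low in the bore, from about 40 mm below the mouth, two sprung rubber pads squeeze the marker: let go there, it stays standing 20 to 35 mm too high, and a firm push of 5 to 10 N from above is needed to bring it home
- bore_b (a point): centre of the mouth of the other bore, same height, with the same pads. Which of the two is clogged differs from start to start
- eraser: a 22 x 52 x 13 mm eraser lying on the desk between the two; leave it
- coffee_mug: a white mug with a handle, 95 mm tall, behind; leave it
- pet_bottle: a water bottle, 65 mm wide and 218 mm tall, behind; leave it
- drink_carton: a drink carton with a straw, 44 x 59 x 195 mm, behind; leave it

How it is judged (in metres and radians):
At the end, for the whole second after the job is handed in: The marker stands at rest in the clear bore, cap up: its tail end within 6 mm of the bore's axis and within 5 mm of the floor of the bore (lower than 13 mm above the desk), the marker upright within 0.12 rad, and let go ((horizontal distance between tail_end and bore_a below 0.006 m or horizontal distance between tail_end and bore_b below 0.006 m) and z of tail_end in the frame of holder below 0.013 m and angle between marker's own y axis and vertical below 0.12 rad and linear speed of marker below 0.02 m/s); the robot touches nothing.
It fails at once if the eraser, mug, bottle or carton is shifted by more than 40 mm (distance of any of eraser, coffee_mug, pet_bottle, drink_carton from where it was at the start of the episode above 0.04 m).
It also fails if it takes over 69 s, if anything falls off the work surface, if the arm or the gripper's body presses on something with over 40 N, if the wrist force passes 120 N, or if a joint passes its speed limit or range.

### The arm

A 6-joint arm with a two-finger parallel gripper is mounted at the origin on a cart in front of the work surface, level with it; the furniture and walls round the work are solid. World frame = base frame: x ahead of the robot, y to its left, z up, the work surface at z = 0. Lengths are in mm, angles in degrees, forces in N, time in s.
With the tool pointing down it reaches from about 250 to 725 mm from the base axis. Payload 9.7 kg.
Tool frame: the origin (TCP) lies midway between the tips of the shut fingers; the grasp point (between the pads) lies 19 mm behind it; z points along the fingers, y is the line along which they close (so a half turn about z gives the same grasp; the last joint's range is limited). The gripper opens to 85 mm and grips with 20 to 120 N. Pads are 22 mm wide; open, the fingers measure 114 mm over their backs; the gripper's body (76 mm by 85 mm) begins 54 mm behind the grasp point. The pads swing forward as they close: fully open they stand 13 mm farther back than shut.
Start: joints at [75.573, 4.979, 10.078, 95.1, 0, 90], TCP at [137.029, 532.654, 231.284] pointing down, gripper open.
Joint ranges: [-179.16, 179.16], [-48.56, 103.87], [-65.8, 70.77], [-126.05, 130.52], [-82.76, 87.17], [-180, 180]. Speed limits (degrees/s): [127.2, 127.2, 147.25, 180, 180, 180].

### API

Orientations are given as a 3x3 rotation matrix whose columns are the frame's x, y, z axes.
In Python, from plant import state, capture, arm, models gives the robot as it stands.
- The arm moves only by the tool jog_arm, never from a script. Its argument "motion" is text: rows parted by semicolons, each of 7 numbers parted by spaces: the opening, from 0 (shut) to 1 (fully open), then the shift along the tool's x, y, z in mm, then the turn, a rotation vector about the tool's x, y, z in rad. In form: gripper dx dy dz wx wy wz; .... A call has 1 to 12 rows; each row shifts and turns the commanded pose from where the row before left it, along the tool's axes as they then stand; what a row does not reach is not made up. A row lasts 1/12 s, in which the tool goes at most 41.7 mm and 7.16 degrees, less where a joint would pass 70% of its speed; a pose out of reach is approached as far as the arm can. A call is refused whole if a number of a shift passes 41.7 or a number of a turn 0.125, either way. A call with a gripper value outside its range is refused whole. The fingers move at their own pace and stop on an object; the grip force is fixed at half the most. Time passes only in rows, so rows that do not move let the fingers close. It gives the time, the measured TCP pose, the force, the opening and the grip force at its end, in the units of the state.
- state(): the state, without advancing time (a new reading comes with each control period).
- capture(name): name is "scene" or "side" or "wrist"; returns a dict with "frame" (480x640x3 uint8, red, green, blue), "camera_matrix" (3x3 intrinsics, pixels), "R" (3x3) and "t" (3): a world point X has camera coordinates R X + t. Camera axes: x right, y down, z forward; pixel columns grow to the right and rows downward; lengths in mm; the calibration is good to about 2 mm. A picture is of the moment at which its call begins. There is no depth.
- arm.finish_job(): hands the job in; it is judged then, once.
Trained networks look in the newest picture that a camera, given by its name, has taken for a name from the list of things; names that differ only in an ending like _2 or _b are one class to them, and where a whole thing is asked for, a point or a joint stands for the part that bears it (a point fixed in the world has none). Each returns a list of dicts, best first, with "p" (0 to 1); they miss things now and then, are a little off and sometimes report something else, mostly with a low value. They report only what shows in the picture. A call takes as long as a camera call.
- models.look_for(camera, target): "uv" ([column, row] in pixels, amid what is visible of it).
- models.cut_out(camera, target): "mask" (480x640 bool, what is visible of it) and "uv" ([column, row] in pixels, amid what is visible of it).
The state is a dict: "t": time; "joint_positions": joint angles; "qd": joint speeds; "joint_torque": joint torques, N m; "position": TCP position; "tool_rot": TCP orientation; "force": force on the tool from outside, world axes, zero at the start; "moment": the same for the moment, N m; "gripper_width": finger opening in mm; "grip_force": force on a finger pad.
Only numpy, scipy, OpenCV 4.12 (cv2) and the standard library are available. Lean on these libraries where they do the work, as an engineer would, in place of code of your own. Each camera call takes 0.05 s, during which the arm holds its last target. There are 200 camera calls.

## Working session

There is one attempt and no reset: what is moved stays moved. The work goes in short steps, Python scripts to look and compute and a tool call to move; the robot and the scene stay as the last step left them, time stands still between calls to the robot, and variables do not carry over. Pictures are saved under pics/ and viewed, at most 10 in all, crops included, and the job is handed in when it is done.

Besides the shell and the picture viewer there is one more tool, called after "Emit:" as name(argument=value, ...) on one line, values as JSON. jog_arm: Moves the arm, as the interface text tells. Its arguments: {"type":"object","properties":{"motion":{"type":"string"}},"required":["motion"]}

```bash
mkdir -p pics; ls
cat > h.py <<'E'
import numpy as np, cv2
from plant import state, capture, arm, models
def cam(n):
    c=capture(n); return c
def proj(c,X):
    X=np.atleast_2d(X); p=(c["R"]@X.T).T+np.ravel(c["t"]); q=(c["camera_matrix"]@p.T).T; return q[:,:2]/q[:,2:]
def ray(c,uv):
    d=np.linalg.inv(c["camera_matrix"])@[uv[0],uv[1],1.]; R=np.array(c["R"]); o=-R.T@np.ravel(c["t"]); d=R.T@d; return o,d/np.linalg.norm(d)
def atz(c,uv,z):
    o,d=ray(c,uv); return o+d*(z-o[2])/d[2]
def tri(rs):
    A=sum(np.eye(3)-np.outer(d,d) for o,d in rs); b=sum((np.eye(3)-np.outer(d,d))@o for o,d in rs); return np.linalg.solve(A,b)
def save(n,f): cv2.imwrite("pics/"+n,f[:,:,::-1])
E
python3 - <<'E'
from h import *
np.set_printoptions(precision=1,suppress=True)
s=state();print(s)
for n in ["scene","side","wrist"]:
    c=cam(n); save(n+"1.png",c["frame"]); print(n,c["R"],c["t"],c["camera_matrix"][0])
    for t in ["marker","cap_end","tail_end","bore_a","holder","pen_rest","eraser"]:
        print(t,[(np.round(r["uv"],1),round(r["p"],2)) for r in models.look_for(n,t)[:3]])
E
```

```text
pics
{'t': 0.0, 'joint_positions': array([75.6,  5. , 10. , 95.1, -0. , 90. ]), 'qd': array([ 0. ,  0. ,  0.1,  0.1, -0.1, -0.1]), 'joint_torque': array([ -0. , -52. ,  46.5,   0. ,  -0. ,  -0. ]), 'position': array([137. , 532.4, 230.6]), 'tool_rot': array([[-1. ,  0.2, -0. ],
       [ 0.2,  1. , -0. ],
       [-0. , -0. , -1. ]]), 'force': array([ 0.1, -0.4,  0. ]), 'moment': array([0., 0., 0.]), 'grip_force': 0.0, 'gripper_width': 85.38633578675338}
scene [[-0.6 -0.8  0. ]
 [-0.6  0.5 -0.7]
 [ 0.5 -0.4 -0.7]] [444.5 373.2 631.1] [508.6   0.  317.4]
marker [(array([275.5, 350.7]), 0.85)]
cap_end [(array([276. , 350.6]), 0.98)]
tail_end [(array([276.5, 350.1]), 0.56)]
bore_a [(array([391.2, 248.2]), 0.58)]
holder [(array([391.5, 248.2]), 0.75)]
pen_rest [(array([271.5, 363.3]), 0.89)]
eraser [(array([368.7, 319.6]), 0.86), (array([274.7, 351.5]), 0.59)]
side [[ 0.7 -0.7 -0. ]
 [-0.4 -0.4 -0.8]
 [ 0.6  0.6 -0.6]] [-365.5  327.   701.9] [598.5   0.  307.3]
marker [(array([223.9, 247.9]), 0.74), (array([214.8, 228.3]), 0.67)]
cap_end [(array([213.6, 233. ]), 0.69)]
tail_end [(array([216.6, 231.6]), 0.85), (array([224.7, 249.6]), 0.66)]
bore_a [(array([346.5, 296.8]), 0.85)]
holder [(array([346.7, 295.5]), 0.77)]
pen_rest [(array([223.6, 247. ]), 0.71)]
eraser [(array([272.1, 300.2]), 0.58)]
wrist [[ 0.2  1.  -0. ]
 [ 0.9 -0.2  0.3]
 [ 0.3 -0.1 -1. ]] [-549.9  -34.9  379.1] [414.7   0.  315.5]
marker []
cap_end []
tail_end []
bore_a []
holder []
pen_rest []
eraser []
```

View pics/scene1.png

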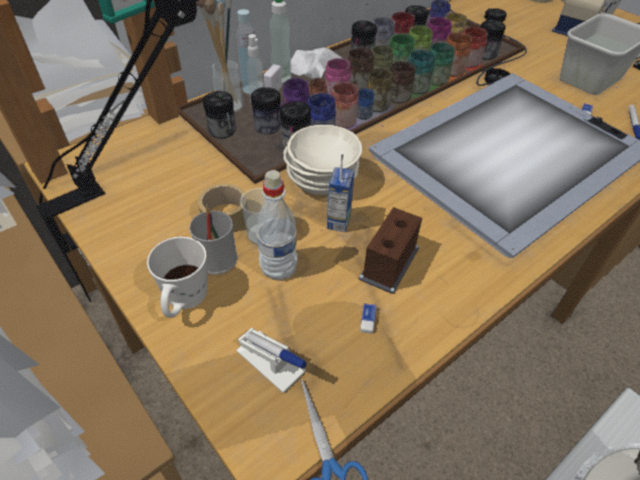

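View pics/side1.png

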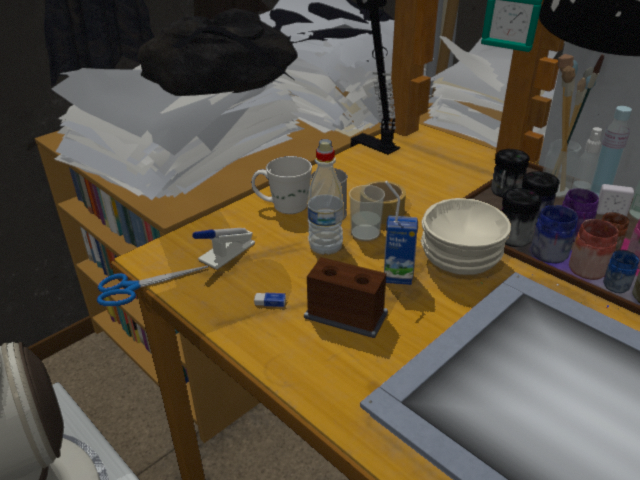

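Scene: the marker's blue cap is at about (295,357) with its tail at (250,337), and the holder is at (391,248). Side: the cap is at (204,234) and the holder at (346,296). Next I zoom in to get exact points.

Run:
```python
from h import *
a=cv2.imread("pics/scene1.png"); b=cv2.imread("pics/side1.png")
def z(im,x,y,w,h,k=4): return cv2.resize(im[y:y+h,x:x+w],None,fx=k,fy=k,interpolation=cv2.INTER_CUBIC)
o=np.zeros((600,800,3),np.uint8)
def put(im,x,y): o[y:y+im.shape[0],x:x+im.shape[1]]=im
put(z(a,230,320,80,70,5),0,0); put(z(a,355,200,80,100,3),0,355)
put(z(b,185,215,80,60,5),400,0); put(z(b,300,250,95,85,3),400,310)
cv2.imwrite("pics/zoom.png",o)
```

```text
Traceback (most recent call last):
ValueError: could not broadcast input array from shape (300,240,3) into shape (245,240,3)
```

Run:
```python
from h import *
a=cv2.imread("pics/scene1.png"); b=cv2.imread("pics/side1.png")
def z(im,x,y,w,h,k): return cv2.resize(im[y:y+h,x:x+w],None,fx=k,fy=k,interpolation=cv2.INTER_CUBIC)
o=np.zeros((600,800,3),np.uint8)
def put(im,x,y): o[y:y+im.shape[0],x:x+im.shape[1]]=im
put(z(a,230,325,80,60,5),0,0); put(z(a,350,205,80,60,5),0,300)
put(z(b,185,215,80,60,5),400,0); put(z(b,305,250,80,60,5),400,300)
cv2.imwrite("pics/zoom.png",o)
```

```text
(no output)
```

View pics/zoom.png

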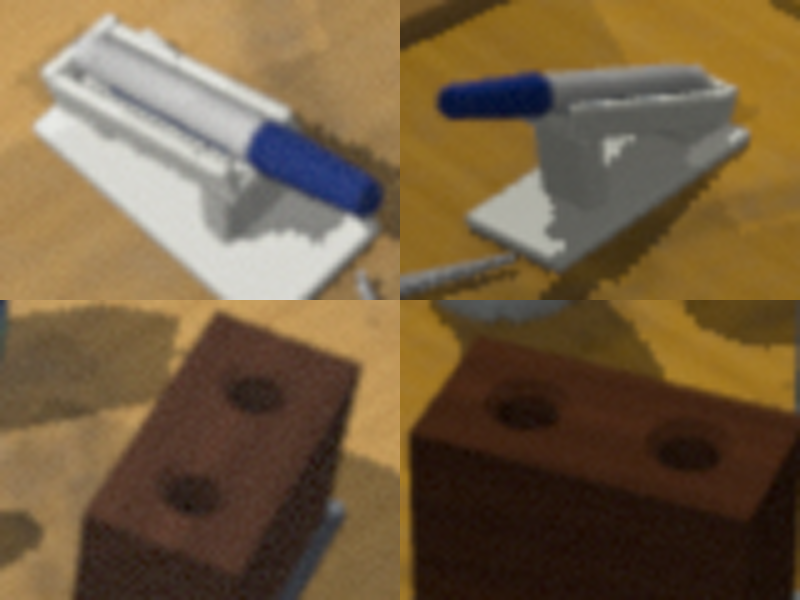

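Zoom readings, scene: bores at (401,223) and (388,243), cap end (304,363.6), cap joint (281,353). Side: bores at (329.4,271.6) and (362.2,279.8), cap end (193.6,234.8), joint (214.6,233.4).

```bash
cat > m.py <<'E'
from h import *
np.set_printoptions(precision=1,suppress=True)
A=cam("scene");B=cam("side")
print("cam pos",ray(A,(0,0))[0],ray(B,(0,0))[0])
for n,u,v in [("b1",(401,223),(329.4,271.6)),("b2",(388,243),(362.2,279.8)),("b1x",(401,223),(362.2,279.8)),("b2x",(388,243),(329.4,271.6)),
  ("c1",(394,208),(321,257.6)),("cap",(304,363.6),(193.6,234.8)),("joint",(281,353),(214.6,233.4)),("tail",(248,335),(245,230))]:
    P=tri([ray(A,u),ray(B,v)]); print(n,P,"err",proj(A,P)[0]-u,proj(B,P)[0]-v, atz(A,u,85),atz(B,v,85))
for P in [(394,208),(422,218.6),(398.6,260),(367.6,247.6)]: print(atz(A,P,85))
for P in [(480,338),(785,412),(745,520),(413,433)]: print(atz(B,((P[0]-400)/5+305,(P[1]-300)/5+250),85))
for n in ["eraser","coffee_mug","pet_bottle","drink_carton"]:
  print(n,[atz(c,models.look_for(k,n)[0]["uv"],10) for k,c in (("scene",A),("side",B))])
E
python3 m.py
```

```text
cam pos [177.2 443.3 712.3] [   4.3 -545.7  659.9]
b1 [529.7 -39.1 109.7] err [2.5 6.2] [ 4.7 -5.4] [557.2 -66.1  85. ] [537.9 -21.   85. ]
b2 [572.1 -48.3  51.8] err [-2.6 -7.2] [-5.8  6.1] [537.8 -15.5  85. ] [558.4 -71.6  85. ]
b1x [560.2 -69.3  81.8] err [-0.2 -0.5] [-0.4  0.5] [557.2 -66.1  85. ] [558.4 -71.6  85. ]
b2x [540.2 -18.2  81.7] err [-0.1 -0.3] [-0.2  0.2] [537.8 -15.5  85. ] [537.9 -21.   85. ]
c1 [532.9 -26.2 137.1] err [ 4.8 11.8] [  8.5 -10.4] [591.3 -83.1  85. ] [555.1  14.9  85. ]
cap [453.2 229.6  77.9] err [-0.1 -0.3] [-0.2  0.2] [449.7 232.2  85. ] [448.3 220.3  85. ]
joint [499.6 236.7  54.1] err [-0.5 -1.1] [-0.7  0.7] [482.6 247.   85. ] [476.4 197.5  85. ]
tail [575.2 247.3  20. ] err [-0.6 -1.5] [-0.9  0.9] [535.3 266.4  85. ] [520.1 167.8  85. ]
[591.3 -83.1  85. ]
[ 542.  -102.7   85. ]
[500.4  -2.8  85. ]
[551.4  18.3  85. ]
[555.1  14.9  85. ]
[594.  -81.3  85. ]
[ 545.3 -107.    85. ]
[505.1  -5.6  85. ]
eraser [array([482.4,  75.5,  10. ]), array([482.7,  62. ,  10. ])]
coffee_mug [array([760.9, 269.7,  10. ]), array([777. , 349.4,  10. ])]
pet_bottle [array([732.6,  80.7,  10. ]), array([767.2, 215.8,  10. ])]
drink_carton [array([729.1, -82.8,  10. ]), array([750.4,   9.6,  10. ])]
```

Triangulation agrees with the scene geometry. The bores are at about (538,-18.5) and (558,-69). The marker's cap is at (453,230,78) and its tail at (575,247,20), so length and slope both match. I'll grip in line with the axis from the cap end, then tip the tool straight down.

```bash
cat > plan.py <<'E'
from h import *
from scipy.spatial.transform import Rotation as Ro, Slerp
def rows(p,R,n,g,p0=None,R0=None):
    s=state(); p0=s["position"] if p0 is None else p0; R0=s["tool_rot"] if R0 is None else R0
    cp=np.array(p0,float);cR=Ro.from_matrix(R0); sl=Slerp([0,1],Ro.concatenate([cR,Ro.from_matrix(R)])); out=[]
    for i in range(1,n+1):
        f=i/n; d=np.round(cR.inv().apply(p0+f*(np.array(p)-p0)-cp),1); w=np.round((cR.inv()*sl(f)).as_rotvec(),3)
        cp=cp+cR.apply(d); cR=cR*Ro.from_rotvec(w)
        out.append(" ".join(f"{v:g}" for v in [g,*d,*w]))
    for i in range(0,n,12): print("; ".join(out[i:i+12]))
    print("end err",np.round(np.array(p)-cp,2),(cR.inv()*Ro.from_matrix(R)).magnitude())
    return cp,cR.as_matrix()
def frame(z,y):
    z=np.array(z,float);z/=np.linalg.norm(z); y=np.array(y,float); y-=z*(y@z); y/=np.linalg.norm(y); return np.c_[np.cross(y,z),y,z]
CAP=np.array([453.2,229.6,78]); AX=np.array([122,17.5,-57.5]); AX/=np.linalg.norm(AX)
RG=frame(AX,[-.141,.99,0])
E
python3 - <<'E'
from plan import *
g=CAP+44*AX
s=state(); pre=g-80*AX
a,b=rows([330,300,260],frame([0.5,0.3,-0.8],[-.3,.95,0]),12,1)
a,b=rows(pre+[0,0,60],RG,12,1,a,b)
print(pre,g)
E
```

```text
1 -20.4 -14.8 -2.4 -0.025 -0.047 -0.048; 1 -19.8 -15.7 -1.8 -0.025 -0.047 -0.049; 1 -19 -16.6 -1.3 -0.025 -0.047 -0.048; 1 -18.3 -17.4 -0.9 -0.026 -0.047 -0.049; 1 -17.5 -18.3 -0.5 -0.025 -0.047 -0.048; 1 -16.5 -19.2 -0.2 -0.025 -0.047 -0.049; 1 -15.6 -19.9 0.2 -0.025 -0.047 -0.048; 1 -14.7 -20.6 0.3 -0.025 -0.047 -0.048; 1 -13.5 -21.4 0.4 -0.025 -0.047 -0.049; 1 -12.6 -22 0.5 -0.025 -0.047 -0.048; 1 -11.4 -22.5 0.6 -0.026 -0.047 -0.049; 1 -10.2 -23.2 0.4 -0.025 -0.046 -0.048
end err [0.02 0.04 0.03] 0.0005831079205107812
1 0.8 -9.6 9.1 0.022 -0.044 0.006; 1 1.1 -9.4 9.3 0.022 -0.043 0.006; 1 1.5 -9.2 9.4 0.021 -0.044 0.006; 1 1.8 -9 9.6 0.022 -0.044 0.006; 1 2.2 -8.8 9.6 0.022 -0.043 0.005; 1 2.6 -8.5 9.8 0.022 -0.044 0.006; 1 3 -8.4 9.8 0.021 -0.044 0.006; 1 3.3 -8.3 9.9 0.022 -0.043 0.006; 1 3.7 -8 9.8 0.022 -0.044 0.006; 1 4.1 -7.8 9.9 0.022 -0.044 0.006; 1 4.5 -7.6 9.9 0.021 -0.044 0.006; 1 4.9 -7.5 9.8 0.022 -0.043 0.006
end err [-0.03  0.01  0.  ] 0.0004493689784983751
[420.90631885 224.96770967  93.22038251] [492.67005474 235.26168818  59.39731026]
```

Emit:
jog_arm(motion="1 -20.4 -14.8 -2.4 -0.025 -0.047 -0.048; 1 -19.8 -15.7 -1.8 -0.025 -0.047 -0.049; 1 -19 -16.6 -1.3 -0.025 -0.047 -0.048; 1 -18.3 -17.4 -0.9 -0.026 -0.047 -0.049; 1 -17.5 -18.3 -0.5 -0.025 -0.047 -0.048; 1 -16.5 -19.2 -0.2 -0.025 -0.047 -0.049; 1 -15.6 -19.9 0.2 -0.025 -0.047 -0.048; 1 -14.7 -20.6 0.3 -0.025 -0.047 -0.048; 1 -13.5 -21.4 0.4 -0.025 -0.047 -0.049; 1 -12.6 -22 0.5 -0.025 -0.047 -0.048; 1 -11.4 -22.5 0.6 -0.026 -0.047 -0.049; 1 -10.2 -23.2 0.4 -0.025 -0.046 -0.048")

```text
t: 2.7
position: [330.2, 299.2, 260.4]
tool_rot: [[-0.775, -0.377, 0.507], [-0.248, 0.919, 0.305], [-0.581, 0.111, -0.806]]
force: [-0.0, 0.1, -0.2]
gripper_width: 85.8
grip_force: 0.0
```

Emit:
jog_arm(motion="1 0.8 -9.6 9.1 0.022 -0.044 0.006; 1 1.1 -9.4 9.3 0.022 -0.043 0.006; 1 1.5 -9.2 9.4 0.021 -0.044 0.006; 1 1.8 -9 9.6 0.022 -0.044 0.006; 1 2.2 -8.8 9.6 0.022 -0.043 0.005; 1 2.6 -8.5 9.8 0.022 -0.044 0.006; 1 3 -8.4 9.8 0.021 -0.044 0.006; 1 3.3 -8.3 9.9 0.022 -0.043 0.006; 1 3.7 -8 9.8 0.022 -0.044 0.006; 1 4.1 -7.8 9.9 0.022 -0.044 0.006; 1 4.5 -7.6 9.9 0.021 -0.044 0.006; 1 4.9 -7.5 9.8 0.022 -0.043 0.006; 1 0 0 0 0 0 0")

```text
invalid input at $.motion: expected 1 to 12 rows
```

Emit:
jog_arm(motion="1 0.8 -9.6 9.1 0.022 -0.044 0.006; 1 1.1 -9.4 9.3 0.022 -0.043 0.006; 1 1.5 -9.2 9.4 0.021 -0.044 0.006; 1 1.8 -9 9.6 0.022 -0.044 0.006; 1 2.2 -8.8 9.6 0.022 -0.043 0.005; 1 2.6 -8.5 9.8 0.022 -0.044 0.006; 1 3 -8.4 9.8 0.021 -0.044 0.006; 1 3.3 -8.3 9.9 0.022 -0.043 0.006; 1 3.7 -8 9.8 0.022 -0.044 0.006; 1 4.1 -7.8 9.9 0.022 -0.044 0.006; 1 4.5 -7.6 9.9 0.021 -0.044 0.006; 1 4.9 -7.5 9.8 0.022 -0.043 0.006")

```text
t: 3.7
position: [449.8, 272.7, 159.4]
tool_rot: [[-0.452, -0.112, 0.885], [-0.079, 0.993, 0.085], [-0.889, -0.032, -0.457]]
force: [0.9, 0.4, 0.0]
gripper_width: 85.6
grip_force: 0.0
```

Run:
```python
from plan import *
np.set_printoptions(precision=1,suppress=True)
s=state();print(s["position"],s["tool_rot"],s["joint_positions"],RG)
g=CAP+44*AX; pre=g-80*AX
a,b=rows(pre,RG,4,1); rows(g,RG,8,1,a,b)
c=cam("wrist");save("wrist2.png",c["frame"]);print(proj(c,CAP),proj(c,CAP+135*AX),proj(c,g))
```

```text
[449.8 272.7 159.4] [[-0.5 -0.1  0.9]
 [-0.1  1.   0.1]
 [-0.9 -0.  -0.5]] [ 51.5 -48.5 -59.4  25.6 -39.8  23.3] [[-0.4 -0.1  0.9]
 [-0.1  1.   0.1]
 [-0.9  0.  -0.4]]
1 18.9 -10.5 0.1 -0.01 -0.01 0.004; 1 18.9 -10.6 -0.1 -0.011 -0.01 0.004; 1 18.8 -10.7 -0.5 -0.01 -0.009 0.004; 1 18.7 -10.8 -0.7 -0.01 -0.01 0.003
end err [-0.   0.  -0.1] 0.0004831665975952114
1 0 0 10 -0 -0 0; 1 0 0 10 -0 -0 0; 1 0 0 10 -0 -0 0; 1 0 0 10 -0 -0 0; 1 0 0 10 -0 -0 0; 1 0 0 10 -0 -0 0; 1 0 0.1 10 -0 -0 0; 1 0 -0 10 -0 -0 0
end err [ 0. -0. -0.] 0.0004831665975951993
[[216.5 104.8]] [[267.  122.4]] [[239.8 112.9]]
```

View pics/wrist2.png

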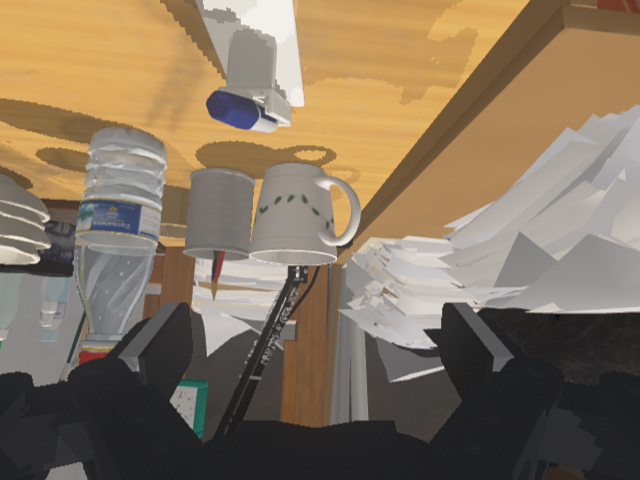

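The arm stopped short at J2's limit (-48.5°), because the tool is too flat this close to the base. The wrist view shows the cap at about (235,110), where it should be. I'll take a steeper grasp at 50° below horizontal. After tipping, the tool will lean about 25° back, which is still fine for the insertion.

```bash
cat >> plan.py <<'E'
def pose(theta,back,up=0,along=25):
    h=AX*[1,1,0]; h/=np.linalg.norm(h); t=np.radians(theta); z=h*np.cos(t)-np.array([0,0,np.sin(t)])
    R=frame(z,[-h[1],h[0],0]); return CAP+along*AX+(19-back)*z+[0,0,up],R
E
python3 - <<'E'
from plan import *
p,R=pose(50,80,40); print(p); rows(p,R,9,1)
E
```

```text
[436.81339184 227.24946194 154.15900095]
1 1.1 -4.7 -1.6 -0.005 0.044 0.001; 1 1.2 -4.7 -1.6 -0.006 0.044 0.001; 1 1.2 -4.6 -1.6 -0.005 0.044 0.001; 1 1.3 -4.7 -1.5 -0.005 0.044 0.001; 1 1.4 -4.7 -1.5 -0.006 0.044 0.001; 1 1.4 -4.6 -1.5 -0.005 0.044 0.001; 1 1.5 -4.7 -1.4 -0.005 0.043 0; 1 1.5 -4.6 -1.4 -0.005 0.044 0.001; 1 1.6 -4.7 -1.3 -0.006 0.044 0.001
end err [-0.02  0.03 -0.01] 0.00047833581725437066
```

Emit:
jog_arm(motion="1 1.1 -4.7 -1.6 -0.005 0.044 0.001; 1 1.2 -4.7 -1.6 -0.006 0.044 0.001; 1 1.2 -4.6 -1.6 -0.005 0.044 0.001; 1 1.3 -4.7 -1.5 -0.005 0.044 0.001; 1 1.4 -4.7 -1.5 -0.006 0.044 0.001; 1 1.4 -4.6 -1.5 -0.005 0.044 0.001; 1 1.5 -4.7 -1.4 -0.005 0.043 0; 1 1.5 -4.6 -1.4 -0.005 0.044 0.001; 1 1.6 -4.7 -1.3 -0.006 0.044 0.001; 1 0 0 0 0 0 0")

```text
t: 4.58
position: [437.5, 228.6, 160.8]
tool_rot: [[-0.76, -0.144, 0.634], [-0.106, 0.99, 0.097], [-0.642, 0.006, -0.767]]
force: [-0.0, 1.0, 0.1]
gripper_width: 85.3
grip_force: 0.0
```

Run:
```python
from plan import *
np.set_printoptions(precision=2,suppress=True)
s=state();print(s["position"],s["joint_positions"])
for th in (50,):
    p,R=pose(th,80,40); print(p,np.degrees(Ro.from_matrix(R.T@s["tool_rot"]).magnitude()))
    a,b=rows(pose(th,80)[0],R,4,1); rows(pose(th,0)[0],R,8,1,a,b)
# structure check: z-dir & wrist point assumption
```

```text
[437.48 228.59 160.75] [ 38.06 -41.55 -43.16  52.29 -18.34  23.9 ]
[436.81 227.25 154.16] 0.3792162190457316
1 7.6 -0.4 8.8 0.001 -0 -0.001; 1 7.7 -0.3 8.8 0.002 -0.001 -0; 1 7.6 -0.4 8.8 0.001 -0 -0.001; 1 7.7 -0.3 8.8 0.002 -0 -0.001
end err [ 0.01 -0.02  0.04] 0.000512068530873864
1 -0 -0 10 -0 -0 0; 1 -0 -0 10 -0 -0 0; 1 -0 -0 10 -0 -0 0; 1 -0 -0 10 -0 -0 0; 1 -0 -0 10 -0 -0 0; 1 -0 -0 10 -0 -0 0; 1 -0.1 -0 10 -0 -0 0; 1 0 -0 10 -0 -0 0
end err [-0.05 -0.02 -0.  ] 0.000512068530873864
```

Run:
```python
from plan import *
p,R=pose(42,65); a,b=rows(p,R,8,1)
```

```text
1 4.6 -0.2 6.3 0.001 -0.018 -0; 1 4.7 -0.2 6.3 0 -0.017 -0.001; 1 4.9 -0.2 6.1 0.001 -0.018 -0; 1 4.9 -0.2 6.1 0.001 -0.017 -0.001; 1 5.1 -0.2 6 0.001 -0.018 0; 1 5.1 -0.1 5.9 0 -0.018 -0; 1 5.3 -0.2 5.8 0.001 -0.017 -0.001; 1 5.4 -0.2 5.7 0.001 -0.018 -0
end err [0.05 0.05 0.01] 0.0002880620984763201
```

Emit:
jog_arm(motion="1 4.6 -0.2 6.3 0.001 -0.018 0; 1 4.7 -0.2 6.3 0 -0.017 -0.001; 1 4.9 -0.2 6.1 0.001 -0.018 0; 1 4.9 -0.2 6.1 0.001 -0.017 -0.001; 1 5.1 -0.2 6 0.001 -0.018 0; 1 5.1 -0.1 5.9 0 -0.018 0; 1 5.3 -0.2 5.8 0.001 -0.017 -0.001; 1 5.4 -0.2 5.7 0.001 -0.018 0; 1 0 0 0 0 0 0")

```text
t: 5.33
position: [440.2, 227.7, 93.6]
tool_rot: [[-0.662, -0.143, 0.736], [-0.098, 0.99, 0.104], [-0.743, -0.003, -0.669]]
force: [-0.2, -1.1, -0.6]
gripper_width: 85.5
grip_force: 0.0
```

Run:
```python
from plan import *
np.set_printoptions(precision=2,suppress=True)
s=state();print(s["position"],s["joint_positions"])
p,R=pose(42,65); print(p,np.degrees(Ro.from_matrix(R.T@s["tool_rot"]).magnitude()))
c=cam("wrist"); save("w3.png",c["frame"]); print(proj(c,[CAP,CAP+50*AX,CAP+135*AX]))
A=cam("scene"); o=np.hstack([cv2.resize(c["frame"][:300,100:500],None,fx=1,fy=1), A["frame"][200:500,120:520][:300]]) if False else None
save("w3.png",np.hstack([c["frame"][:,120:520],A["frame"][:,120:520]]))
rows(pose(42,0)[0],R,9,1)
```

```text
[440.17 227.71  93.57] [ 40.66 -47.99 -57.64  37.28 -23.59  22.92]
[441.79 227.96  98.21] 0.20571790263321524
[[315.06 282.1 ]
 [315.11 275.73]
 [315.16 269.63]]
1 -0.2 -0.1 7.1 -0 0 0; 1 -0.2 -0 7.2 -0 0 0; 1 -0.2 -0.1 7.1 -0 0 0.001; 1 -0.2 -0 7.2 -0 0 -0; 1 -0.2 -0.1 7.1 -0 0.001 0; 1 -0.2 -0 7.1 -0 -0 0; 1 -0.3 -0.1 7.2 -0 -0 0.001; 1 -0.2 -0 7.1 -0 -0 -0; 1 -0.2 -0.1 7.1 -0 -0 0
end err [ 0.02  0.05 -0.04] 0.00021307087634501757
```

View pics/w3.png

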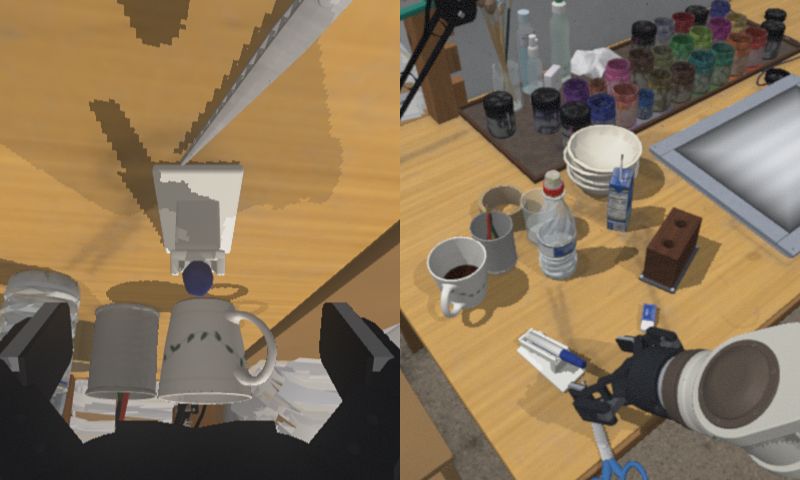

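The cap shows in the wrist view at about (318,278), within 4 px of the prediction (315,282), and it is centred between the fingers. Going in.

Emit:
jog_arm(motion="1 -0.2 0 7.1 0 0 0; 1 -0.2 0 7.2 0 0 0; 1 -0.2 0 7.1 0 0 0; 1 -0.2 0 7.2 0 0 0; 1 -0.2 0 7.1 0 0 0; 1 -0.2 0 7.1 0 0 0; 1 -0.2 0 7.2 0 0 0; 1 -0.2 0 7.1 0 0 0; 1 -0.2 0 7.1 0 0 0; 1 0 0 0 0 0 0")

```text
t: 6.27
position: [490.2, 234.8, 53.2]
tool_rot: [[-0.662, -0.142, 0.736], [-0.097, 0.99, 0.104], [-0.743, -0.003, -0.669]]
force: [-0.1, 0.1, -0.2]
gripper_width: 85.8
grip_force: 0.0
```

Run:
```python
from plan import *
np.set_printoptions(precision=2,suppress=True)
s=state();print(s["position"],s["joint_positions"],s["force"])
p,R=pose(42,0); print(p,np.degrees(Ro.from_matrix(R.T@s["tool_rot"]).magnitude()))
rows(p,R,1,1)
c=cam("wrist");print(proj(c,CAP)); print(models.look_for("wrist","cap_end")[:2])
```

```text
[490.16 234.76  53.2 ] [ 36.17 -36.79 -57.45  24.95 -20.49  19.49] [-0.15  0.06 -0.18]
[489.6  234.82  54.72] 0.1515772900421484
1 -0.8 0.1 -1.4 -0.001 -0 0.002
end err [-0.05  0.03 -0.02] 0.0006427121686121676
[[315.09 355.56]]
[{'uv': [316.7, 339.5], 'p': 0.92}]
```

Emit:
jog_arm(motion="0 -0.8 0 -1.4 0 0 0; 0 0 0 0 0 0 0; 0 0 0 0 0 0 0; 0 0 0 0 0 0 0; 0 0 0 0 0 0 0; 0 0 0 0 0 0 0; 0 0 0 0 0 0 0; 0 0 0 0 0 0 0; 0 0 0 0 0 0 0; 0 0 0 0 0 0 0")

```text
t: 7.2
position: [489.4, 235.1, 56.4]
tool_rot: [[-0.661, -0.143, 0.737], [-0.097, 0.99, 0.105], [-0.744, -0.002, -0.668]]
force: [0.1, -0.5, 1.0]
gripper_width: 12.8
grip_force: 58.5
```

Gripped: 12.8 mm opening at 58 N. Lifting straight up.

Run:
```python
from plan import *
s=state(); R=s["tool_rot"]; p=s["position"]
rows(p+[0,0,180],R,12,0)
```

```text
0 -11.2 -0 -10 0 0 0; 0 -11.1 -0 -10 0 0 0; 0 -11.2 -0.1 -10.1 0 0 0; 0 -11.1 0 -10 0 0 0; 0 -11.2 -0 -10 0 0 0; 0 -11.2 -0 -10 0 0 0; 0 -11.1 -0.1 -10.1 0 0 0; 0 -11.2 0 -10 0 0 0; 0 -11.1 -0 -10 0 0 0; 0 -11.2 -0 -10 0 0 0; 0 -11.2 -0.1 -10 0 0 0; 0 -11.1 0 -10.1 0 0 0
end err [ 0.05  0.01 -0.  ] 0.0
```

Emit:
jog_arm(motion="0 -11.2 0 -10 0 0 0; 0 -11.2 0 -10 0 0 0; 0 -11.2 0 -10 0 0 0; 0 -11.2 0 -10 0 0 0; 0 -11.2 0 -10 0 0 0; 0 -11.2 0 -10 0 0 0; 0 -11.2 0 -10 0 0 0; 0 -11.2 0 -10 0 0 0; 0 -11.2 0 -10 0 0 0; 0 -11.2 0 -10 0 0 0; 0 -11.2 0 -10 0 0 0; 0 -11.2 0 -10 0 0 0")

```text
t: 8.2
position: [489.7, 235.3, 236.6]
tool_rot: [[-0.662, -0.143, 0.736], [-0.097, 0.99, 0.105], [-0.743, -0.002, -0.669]]
force: [-0.4, -1.0, -0.1]
gripper_width: 12.6
grip_force: 58.6
```

```bash
cat >> plan.py <<'E'
AXT=np.array(pose(42,0)[1]).T@AX      # marker axis (cap->tail) in tool frame
CT=-25*AXT+np.array([0,0,-19.])        # cap end in tool frame
def upright(tail,yaw=0,axt=None,ct=None):
    """TCP pose with marker vertical, tail end at given point"""
    axt=AXT if axt is None else axt; ct=CT if ct is None else ct
    # tool y horizontal at yaw; marker axis -> -Z
    y=np.array([-np.sin(yaw),np.cos(yaw),0]); zt=np.array([0,0,-1.])
    R,_=Ro.align_vectors([zt,y],[axt,[0,1,0]],weights=[1e6,1]); R=R.as_matrix()
    return np.array(tail)-R@(ct+135*axt),R
B1=np.array([538,-18.5,85]);B2=np.array([558,-69,85])
E
python3 - <<'E'
from plan import *
np.set_printoptions(precision=2,suppress=True)
s=state(); print(s["position"],s["joint_positions"],s["gripper_width"])
p,R=upright(B1+[0,0,50]); print(p,R,AXT,CT)
a,b=rows(p,R,16,0)
E
```

```text
[489.66 235.28 236.64] [ 36.27 -40.26 -38.75  47.09 -20.55  19.55] 12.58050180359958
[532.45 -18.5  226.83] [[-0.96  0.   -0.29]
 [ 0.    1.    0.  ]
 [ 0.29  0.   -0.96]] [-0.29  0.    0.96] [  7.3    0.   -42.91]
0 0.2 -16.1 0.7 0.002 0.071 0.009; 0 0.1 -16.1 0.8 0.003 0.071 0.009; 0 -0.2 -16 0.8 0.002 0.07 0.009; 0 -0.4 -16.1 0.8 0.003 0.071 0.01; 0 -0.6 -16.1 0.8 0.002 0.071 0.009; 0 -0.8 -16 0.8 0.002 0.071 0.009; 0 -1 -16.1 0.8 0.003 0.071 0.009; 0 -1.2 -16 0.8 0.002 0.07 0.009; 0 -1.4 -16 0.7 0.003 0.071 0.009; 0 -1.5 -16 0.6 0.002 0.071 0.009; 0 -1.8 -16 0.5 0.002 0.071 0.01; 0 -2 -16 0.5 0.003 0.071 0.009
0 -2.1 -15.9 0.3 0.002 0.07 0.009; 0 -2.3 -16 0.3 0.003 0.071 0.009; 0 -2.4 -15.9 0.1 0.002 0.071 0.009; 0 -2.6 -15.9 -0.1 0.002 0.071 0.009
end err [ 0.04  0.03 -0.03] 0.0004663694361299668
```

Emit:
jog_arm(motion="0 0.2 -16.1 0.7 0.002 0.071 0.009; 0 0.1 -16.1 0.8 0.003 0.071 0.009; 0 -0.2 -16 0.8 0.002 0.07 0.009; 0 -0.4 -16.1 0.8 0.003 0.071 0.01; 0 -0.6 -16.1 0.8 0.002 0.071 0.009; 0 -0.8 -16 0.8 0.002 0.071 0.009; 0 -1 -16.1 0.8 0.003 0.071 0.009; 0 -1.2 -16 0.8 0.002 0.07 0.009; 0 -1.4 -16 0.7 0.003 0.071 0.009; 0 -1.5 -16 0.6 0.002 0.071 0.009; 0 -1.8 -16 0.5 0.002 0.071 0.01; 0 -2 -16 0.5 0.003 0.071 0.009")

```text
t: 9.2
position: [522.2, 44.2, 228.9]
tool_rot: [[-0.999, -0.034, -0.017], [-0.034, 0.999, 0.015], [0.016, 0.015, -1.0]]
force: [-0.2, 0.6, 0.4]
gripper_width: 13.0
grip_force: 58.6
```

Emit:
jog_arm(motion="0 -2.1 -15.9 0.3 0.002 0.07 0.009; 0 -2.3 -16 0.3 0.003 0.071 0.009; 0 -2.4 -15.9 0.1 0.002 0.071 0.009; 0 -2.6 -15.9 -0.1 0.002 0.071 0.009; 0 0 0 0 0 0 0; 0 0 0 0 0 0 0")

```text
t: 9.7
position: [533.3, -19.0, 224.0]
tool_rot: [[-0.955, 0.001, -0.295], [0.001, 1.0, 0.001], [0.295, 0.001, -0.955]]
force: [0.0, -0.2, -0.7]
gripper_width: 12.9
grip_force: 58.6
```

Run:
```python
from plan import *
np.set_printoptions(precision=2,suppress=True)
s=state(); print(s["position"],s["tool_rot"],s["joint_positions"],s["gripper_width"])
p,R=upright(B1+[0,0,50]); print(p, np.degrees(Ro.from_matrix(R.T@s["tool_rot"]).as_rotvec()))
T=s["position"]+s["tool_rot"]@(CT+135*AXT); C=s["position"]+s["tool_rot"]@CT
print(C,T)
o=[]
for n in ("scene","side"):
    c=cam(n); q=proj(c,[C,T,B1,B2]); print(n,q); u,v=q[1].astype(int); x,y=u-40,v-45
    o.append(cv2.resize(c["frame"][y:y+100,x:x+80],None,fx=5,fy=5,interpolation=cv2.INTER_CUBIC)); print(x,y)
save("ov.png",np.hstack(o))
```

```text
[533.34 -18.97 224.01] [[-0.96  0.   -0.3 ]
 [ 0.    1.    0.  ]
 [ 0.3   0.   -0.96]] [ -1.79  20.43  25.35 112.09  -0.46  -1.67] 12.901199739921482
[532.45 -18.5  226.83] [-0.07  0.19  0.05]
[539.03 -19.02 267.16] [538.59 -18.89 132.16]
scene [[404.56 154.38]
 [392.66 221.98]
 [389.2  242.09]
 [401.87 222.  ]]
352 176
side [[328.59 167.61]
 [328.64 246.39]
 [328.31 270.91]
 [360.74 279.19]]
288 201
```

View pics/ov.png

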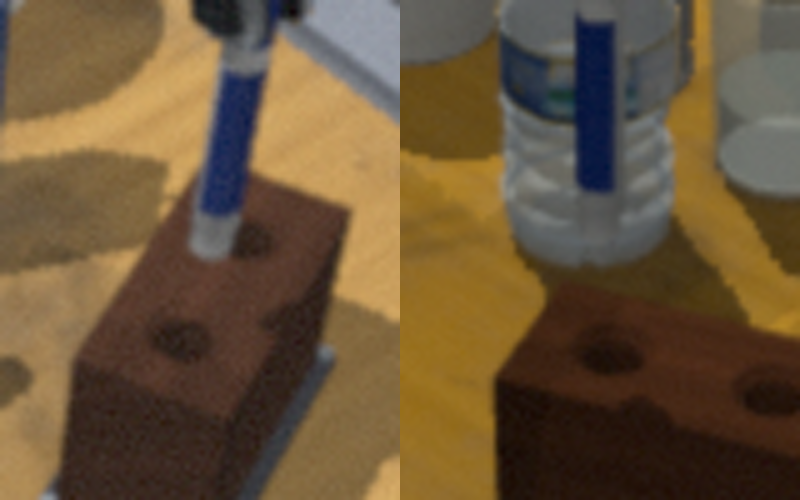

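The marker hangs upright, with its tail at scene (394,226) and side (328,252). The near bore is at (388,244) and (330,270.4), so the marker is a few mm off in the plane. I'll refine that with the marker mask's centreline.

```bash
cat > axis.py <<'E'
from plan import *
np.set_printoptions(precision=2,suppress=True)
from scipy.optimize import least_squares
s=state()
obs=[]
for n in ("scene","side"):
    c=cam(n); m=models.cut_out(n,"marker")
    if not m: print(n,"none"); continue
    m=m[0]; k=m["mask"]; v,u=np.nonzero(k); print(n,m["p"],k.sum(),u.min(),u.max(),v.min(),v.max())
    rowsv=np.arange(v.min()+3,v.max()-4); cen=np.array([[u[v==r].mean(),r,np.ptp(u[v==r])+1] for r in rowsv if (v==r).any()])
    print("widths",cen[::5,2]); obs.append((c,cen[:,:2]))
T=s["position"]+s["tool_rot"]@(CT+135*AXT)
def f(x):
    r=[]
    for c,cen in obs:
        P=proj(c,[[x[0],x[1],T[2]+5],[x[0]+x[2]*60,x[1]+x[3]*60,T[2]+65]]); d=P[1]-P[0]; d/=np.hypot(*d); r+=list((cen-P[0])@np.array([-d[1],d[0]]))
    return r
r=least_squares(f,[T[0],T[1],0,0],loss="soft_l1"); print("pred tail",T,"fit axis at tail",r.x, "rms",np.std(r.fun))
E
python3 axis.py
```

```text
scene 0.58 496 390 410 155 226
widths [ 7.  5.  4.  2. 11. 11. 11. 10.  9. 10. 10.]
side 0.91 654 322 332 166 247
widths [ 8.  5.  4.  5.  4.  3. 10. 11. 11. 10. 10. 10. 10. 10. 10.]
pred tail [538.28 -17.98 134.86] fit axis at tail [536.89 -19.83  -0.04   0.01] rms 0.9782931834985464
```

```bash
sed -i 's/^    print("widths".*$/    cen=cen[cen[:,2]>=9]; obs.append((c,cen[:,:2])); save("ax_%s.png"%n,c["frame"])/' axis.py
cat >> axis.py <<'E'
for c,cen in obs:   # bore centres: dark blobs in top face
    for B in ([540,-18,81],[560,-69,81]):
        u,v=proj(c,[B])[0]; w=cv2.GaussianBlur(c["frame"].sum(2).astype(np.float32),(3,3),0)
        x,y=int(u)-8,int(v)-8; p=w[y:y+17,x:x+17]; th=(np.percentile(p,3)+np.median(p))/2
        nl,lab,st,ce=cv2.connectedComponentsWithStats((p<th).astype(np.uint8)); i=1+np.argmax(st[1:,4]); print("bore",(u,v),ce[i]+[x,y],st[i])
E
python3 axis.py
```

```text
scene 0.6 440 392 410 155 224
side 0.78 634 321 332 167 247
pred tail [538.06 -17.76 136.13] fit axis at tail [535.52 -18.99   0.    -0.01] rms 0.2647942343484373
bore (np.float64(387.8592581557677), np.float64(243.13466013066883)) [387.65 243.82] [ 3  5 12  8 68]
bore (np.float64(400.7259683808782), np.float64(222.96622378866766)) [402.17 223.91] [ 7  6  8  8 47]
bore (np.float64(328.9816399464213), np.float64(272.23723031695516)) [328.97 271.91] [ 3  4 13  8 66]
bore (np.float64(361.5325856084552), np.float64(280.6497730843146)) [361.81 280.24] [ 3  5 13  7 70]
```

The marker axis is vertical at (535.5,-19) in the camera frame, and the near bore is at (540,-18). I'll shift by (+4.6,+0.9) and go down.

Emit:
jog_arm(motion="0 -2.2 0.5 -0.7 0 0 0; 0 -2.2 0.4 -0.7 0 0 0; 0 -2.4 0 7.6 0 0 0; 0 -2.4 0 7.6 0 0 0; 0 -2.4 0 7.6 0 0 0; 0 -2.4 0 7.6 0 0 0; 0 -1.5 0 4.8 0 0 0; 0 0 0 0 0 0 0; 0 0 0 0 0 0 0")

```text
t: 10.95
position: [537.3, -17.5, 189.4]
tool_rot: [[-0.956, -0.0, -0.293], [-0.0, 1.0, 0.001], [0.293, 0.001, -0.956]]
force: [0.5, 0.9, -0.9]
gripper_width: 12.7
grip_force: 58.6
```

```bash
python3 axis.py; python3 -c "
from h import *
s=state();print(s['position'],s['force'])
o=[]
for n,x,y in (('scene',350,180),('side',290,210)):
    f=cv2.imread('pics/ax_%s.png'%n); o.append(cv2.resize(f[y:y+100,x:x+80],None,fx=5,fy=5,interpolation=cv2.INTER_CUBIC))
cv2.imwrite('pics/near.png',np.hstack(o))"
```

```text
scene 0.97 481 385 403 174 240
side 0.92 608 324 335 188 266
pred tail [542.79 -17.45  97.55] fit axis at tail [540.33 -18.63   0.    -0.01] rms 0.19539020551537614
bore (np.float64(387.8592581557677), np.float64(243.13466013066883)) [388.7  243.69] [ 3  4 14  9 74]
bore (np.float64(400.7259683808782), np.float64(222.96622378866766)) [400.15 223.58] [ 3  7 11  6 52]
bore (np.float64(328.9816399464213), np.float64(272.23723031695516)) [330.69 273.32] [ 4  5 13 12 87]
bore (np.float64(361.5325856084552), np.float64(280.6497730843146)) [361.85 280.34] [ 3  5 13  7 68]
[537.70703458 -17.51009704 190.1123306 ] [ 1.01540775 -0.08168038 -0.70238488]
```

View pics/near.png

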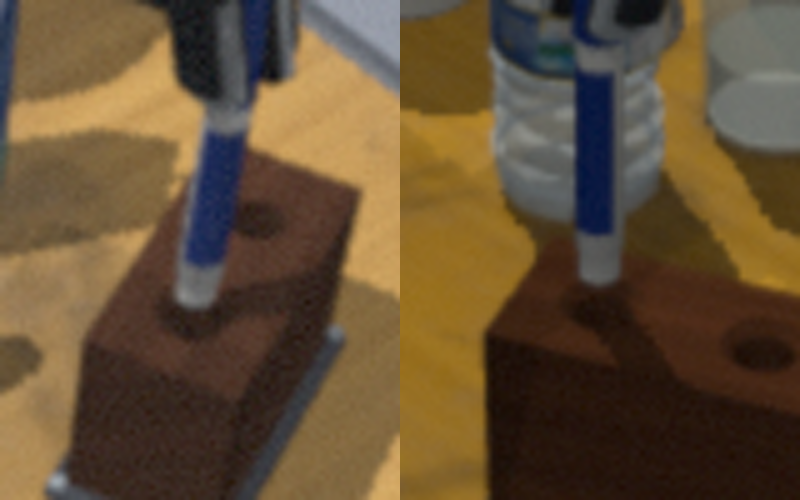

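The tail is now directly above the near bore, at scene (389,240) and side (330,266), about 10 mm over the mouth. Inserting.

Emit:
jog_arm(motion="0 -0.9 0 2.9 0 0 0; 0 -0.9 0 2.9 0 0 0; 0 -0.9 0 2.9 0 0 0; 0 -0.9 0 2.9 0 0 0; 0 -0.9 0 2.9 0 0 0; 0 -0.9 0 2.9 0 0 0; 0 -0.9 0 2.9 0 0 0; 0 -0.9 0 2.9 0 0 0; 0 0 0 0 0 0 0")

```text
t: 11.9
position: [537.5, -17.5, 164.6]
tool_rot: [[-0.956, -0.0, -0.292], [-0.0, 1.0, 0.001], [0.292, 0.001, -0.956]]
force: [-0.3, -1.1, -1.0]
gripper_width: 12.9
grip_force: 58.5
```

Emit:
jog_arm(motion="0 -0.9 0 2.9 0 0 0; 0 -0.6 0 1.9 0 0 0; 0 -0.6 0 1.9 0 0 0; 0 0 0 0 0 0 0")

```text
t: 12.23
position: [537.6, -17.5, 157.9]
tool_rot: [[-0.956, -0.0, -0.292], [-0.0, 1.0, 0.001], [0.292, 0.001, -0.956]]
force: [0.9, 0.1, -1.1]
gripper_width: 13.0
grip_force: 58.5
```

Emit:
jog_arm(motion="0 -0.6 0 1.9 0 0 0; 0 -0.6 0 1.9 0 0 0; 0 -0.6 0 1.9 0 0 0; 0 0 0 0 0 0 0")

```text
t: 12.57
position: [537.7, -17.5, 151.9]
tool_rot: [[-0.956, -0.0, -0.292], [-0.0, 1.0, 0.001], [0.292, 0.001, -0.956]]
force: [1.4, -0.6, -1.6]
gripper_width: 12.8
grip_force: 58.5
```

Emit:
jog_arm(motion="0 -0.6 0 1.9 0 0 0; 0 -0.6 0 1.9 0 0 0; 0 0 0 0 0 0 0")

```text
t: 12.82
position: [537.9, -17.4, 149.1]
tool_rot: [[-0.957, -0.0, -0.291], [-0.0, 1.0, 0.001], [0.291, 0.001, -0.957]]
force: [0.6, -0.8, 5.4]
gripper_width: 12.8
grip_force: 59.1
```

Emit:
jog_arm(motion="0 -0.6 0 1.9 0 0 0; 0 -0.6 0 1.9 0 0 0; 0 0 0 0 0 0 0")

```text
t: 13.07
position: [538.4, -17.5, 148.8]
tool_rot: [[-0.958, -0.0, -0.287], [-0.0, 1.0, 0.0], [0.287, 0.001, -0.958]]
force: [-0.0, -0.4, 29.1]
gripper_width: 12.7
grip_force: 62.0
```

It stopped hard at 29 N with the tail about 30 mm below the mouth, so this is the clogged bore. Backing out and moving to the other bore.

Emit:
jog_arm(motion="0 0.9 0 -2.9 0 0 0; 0 1.5 0 -4.8 0 0 0; 0 2.9 0 -9.6 0 0 0; 0 2.9 0 -9.6 0 0 0; 0 2.9 0 -9.6 0 0 0; 0 2.9 0 -9.6 0 0 0; 0 -6.3 -16.8 -1.9 0 0 0; 0 -6.3 -16.8 -1.9 0 0 0; 0 -6.3 -16.8 -1.9 0 0 0; 0 0 0 0 0 0 0; 0 0 0 0 0 0 0")

```text
t: 13.98
position: [557.8, -68.4, 192.7]
tool_rot: [[-0.956, 0.001, -0.292], [0.001, 1.0, 0.001], [0.292, 0.001, -0.956]]
force: [0.7, -0.4, -0.4]
gripper_width: 13.0
grip_force: 58.6
```

```bash
python3 axis.py; python3 -c "
from h import *
s=state();print(s['position'],s['force'],s['tool_rot'][2],s['joint_positions'])"
```

```text
scene 0.78 400 399 417 152 218
side 0.71 724 357 369 194 273
pred tail [563.33 -68.29 100.87] fit axis at tail [560.26 -69.     0.    -0.  ] rms 0.30991939056741674
bore (np.float64(387.8592581557677), np.float64(243.13466013066883)) [387.31 243.39] [ 3  5 11  8 67]
bore (np.float64(400.7259683808782), np.float64(222.96622378866766)) [401.52 223.02] [ 2  5 15  9 84]
bore (np.float64(328.9816399464213), np.float64(272.23723031695516)) [329.87 271.94] [ 4  5 12  7 68]
bore (np.float64(361.5325856084552), np.float64(280.6497730843146)) [363.69 282.07] [ 4  5 13 12 96]
[557.48436517 -67.19303193 192.76996796] [ 0.67422617  0.717179   -0.59082059] [ 2.91767987e-01  9.34738177e-04 -9.56488666e-01] [ -6.00410495  23.77718275  26.31208165 109.41479487  -1.7114346
  -5.80472358]
```

The axis is at (560.3,-69.0), right over the second bore. Going down.

Emit:
jog_arm(motion="0 -1.2 0 3.8 0 0 0; 0 -1.2 0 3.8 0 0 0; 0 -1.2 0 3.8 0 0 0; 0 -1.2 0 3.8 0 0 0; 0 -1.2 0 3.8 0 0 0; 0 -1.2 0 3.8 0 0 0; 0 -1.2 0 3.8 0 0 0; 0 -1.2 0 3.8 0 0 0; 0 0 0 0 0 0 0")

```text
t: 14.93
position: [557.7, -67.9, 159.6]
tool_rot: [[-0.956, -0.0, -0.293], [-0.0, 1.0, 0.001], [0.293, 0.001, -0.956]]
force: [0.6, -0.6, -0.3]
gripper_width: 12.9
grip_force: 58.5
```

Emit:
jog_arm(motion="0 -0.9 0 2.9 0 0 0; 0 -0.9 0 2.9 0 0 0; 0 -0.9 0 2.9 0 0 0; 0 -0.9 0 2.9 0 0 0; 0 -0.6 0 1.9 0 0 0; 0 0 0 0 0 0 0")

```text
t: 15.43
position: [557.9, -67.9, 145.9]
tool_rot: [[-0.956, -0.0, -0.292], [-0.0, 1.0, 0.001], [0.292, 0.001, -0.956]]
force: [0.4, -0.3, -0.6]
gripper_width: 12.9
grip_force: 58.6
```

Emit:
jog_arm(motion="0 -0.6 0 1.9 0 0 0; 0 -0.6 0 1.9 0 0 0; 0 -0.6 0 1.9 0 0 0; 0 0 0 0 0 0 0")

```text
t: 15.77
position: [558.0, -67.8, 140.0]
tool_rot: [[-0.956, -0.0, -0.292], [-0.0, 1.0, 0.001], [0.292, 0.001, -0.956]]
force: [0.2, 0.0, -0.3]
gripper_width: 12.7
grip_force: 58.6
```

Already past the clog depth with no force. Continuing down into the pads.

Emit:
jog_arm(motion="0 -0.6 0 1.9 0 0 0; 0 -0.6 0 1.9 0 0 0; 0 -0.6 0 1.9 0 0 0; 0 -0.6 0 1.9 0 0 0; 0 -0.6 0 1.9 0 0 0; 0 0 0 0 0 0 0")

```text
t: 16.27
position: [558.1, -67.8, 130.3]
tool_rot: [[-0.956, -0.0, -0.292], [-0.0, 1.0, 0.001], [0.292, 0.001, -0.956]]
force: [0.1, -0.3, 0.3]
gripper_width: 13.0
grip_force: 58.8
```

Emit:
jog_arm(motion="0 -0.6 0 1.9 0 0 0; 0 -0.6 0 1.9 0 0 0; 0 -0.6 0 1.9 0 0 0; 0 -0.6 0 1.9 0 0 0; 0 -0.6 0 1.9 0 0 0; 0 0 0 0 0 0 0")

```text
t: 16.77
position: [558.2, -67.8, 120.1]
tool_rot: [[-0.956, -0.0, -0.292], [-0.0, 1.0, 0.001], [0.292, 0.001, -0.956]]
force: [-0.2, -1.4, 1.8]
gripper_width: 12.4
grip_force: 59.0
```

Emit:
jog_arm(motion="0 -0.6 0 1.9 0 0 0; 0 -0.6 0 1.9 0 0 0; 0 -0.6 0 1.9 0 0 0; 0 -0.6 0 1.9 0 0 0; 0 -0.6 0 1.9 0 0 0; 0 0 0 0 0 0 0")

```text
t: 17.27
position: [558.3, -67.9, 110.2]
tool_rot: [[-0.956, -0.0, -0.292], [-0.0, 1.0, 0.001], [0.292, 0.001, -0.956]]
force: [-0.4, -0.5, 2.3]
gripper_width: 12.8
grip_force: 59.1
```

Emit:
jog_arm(motion="0 -0.6 0 1.9 0 0 0; 0 -0.6 0 1.9 0 0 0; 0 -0.6 0 1.9 0 0 0; 0 0 0 0 0 0 0")

```text
t: 17.6
position: [558.3, -67.8, 104.3]
tool_rot: [[-0.956, -0.0, -0.292], [-0.0, 1.0, 0.001], [0.292, 0.001, -0.956]]
force: [-0.1, -0.9, 1.7]
gripper_width: 12.9
grip_force: 59.1
```

Emit:
jog_arm(motion="0 -0.6 0 1.9 0 0 0; 0 -0.3 0 1 0 0 0; 0 0 0 0 0 0 0")

```text
t: 17.85
position: [558.6, -67.8, 102.1]
tool_rot: [[-0.957, -0.0, -0.291], [-0.0, 1.0, 0.001], [0.291, 0.001, -0.957]]
force: [0.2, -0.2, 7.4]
gripper_width: 12.6
grip_force: 59.6
```

Emit:
jog_arm(motion="0 -0.3 0 1 0 0 0; 0 0 0 0 0 0 0")

```text
t: 18.02
position: [558.7, -67.9, 102.0]
tool_rot: [[-0.957, -0.0, -0.29], [-0.0, 1.0, 0.0], [0.29, 0.0, -0.957]]
force: [-1.1, 0.2, 13.0]
gripper_width: 12.3
grip_force: 60.3
```

Emit:
jog_arm(motion="0 -0.3 0 1 0 0 0; 0 0 0 0 0 0 0")

```text
t: 18.18
position: [558.9, -67.9, 101.9]
tool_rot: [[-0.957, -0.0, -0.289], [-0.0, 1.0, 0.0], [0.289, 0.0, -0.957]]
force: [-0.3, 0.6, 18.6]
gripper_width: 12.8
grip_force: 61.1
```

It stopped firmly on the floor at TCP z = 102, exactly the depth predicted. Easing off, opening and backing away.

Emit:
jog_arm(motion="0 0.5 0 -1.8 0 0 0; 0.6 0 0 0 0 0 0; 0.6 0 0 0 0 0 0; 0.6 0 0 0 0 0 0; 0.6 0 0 0 0 0 0; 0.6 0 0 0 0 0 0; 0.6 0 0 0 0 0 0; 0.6 0 0 0 0 0 0")

```text
t: 18.85
position: [558.5, -67.8, 101.2]
tool_rot: [[-0.956, -0.0, -0.292], [-0.0, 1.0, 0.001], [0.292, 0.001, -0.956]]
force: [0.3, -0.9, 0.4]
gripper_width: 51.6
grip_force: 0.0
```

Emit:
jog_arm(motion="0.6 0 0 -8 0 0 0; 0.6 0 0 -15 0 0 0; 0.6 0 0 -20 0 0 0; 0.6 0 0 -20 0 0 0; 0.6 0 0 -20 0 0 0; 0.6 0 0 -20 0 0 0; 0.6 0 0 -20 0 0 0; 0.6 0 0 0 0 0 0; 0.6 0 0 0 0 0 0")

```text
t: 19.6
position: [595.1, -67.9, 220.0]
tool_rot: [[-0.957, -0.0, -0.29], [-0.0, 1.0, 0.0], [0.29, 0.001, -0.957]]
force: [0.2, -0.6, 0.1]
gripper_width: 51.2
grip_force: 0.0
```

Run:
```python
from h import *
np.set_printoptions(precision=1,suppress=True)
print(state()["position"],state()["gripper_width"])
o=[]
for n in ("scene","side"):
    c=cam(n); print(n,proj(c,[[560.2,-69.2,143],[560.2,-69.2,85]]),[(m["uv"],m["p"]) for m in models.look_for(n,"marker")])
    x,y=(340,170) if n=="scene" else (310,200)
    o.append(cv2.resize(c["frame"][y:y+100,x:x+80],None,fx=5,fy=5,interpolation=cv2.INTER_CUBIC))
save("end.png",np.hstack(o))
```

```text
[595.1 -67.9 220. ] 51.204666128256115
scene [[405.9 196.6]
 [401.  221.2]] [([401.6, 211.6], 0.65)]
side [[362.9 248. ]
 [361.8 278.6]] [([361.6, 265.9], 0.91)]
```

View pics/end.png

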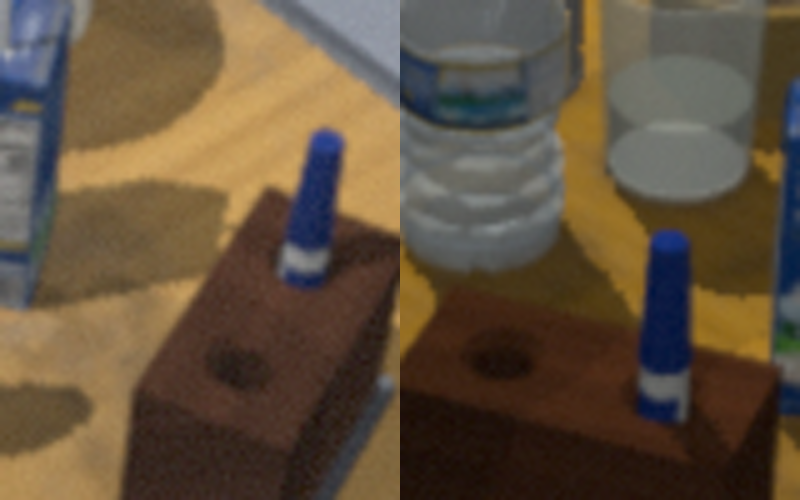

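The marker stands upright in the far bore. Its cap end shows at scene (405,198) and side (364,248), within 2 px of the fully home prediction, and the gripper is clear. Handing in.

```bash
python3 -c "
from plant import arm
print(arm.finish_job())"
```

```text
the job is handed in; nothing more can be done
None
```

The marker stands cap up in the clear bore, pushed down to the floor, and I let go and handed the job in at about 20 s; the first bore I tried was the clogged one, and no verdict came back.

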